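# Hang the brush holder on its keyhole stud

### The arm

A 6-joint arm with a two-finger parallel gripper is mounted at the origin on the work surface. World frame = base frame: x ahead of the robot, y to its left, z up, the work surface at z = 0. Lengths are in mm, angles in degrees, forces in N, time in s.
With the tool pointing down it reaches from about 350 to 850 mm from the base axis. Payload 8.1 kg.
Tool frame: the origin (TCP) lies midway between the tips of the shut fingers; the grasp point (between the pads) lies 19 mm behind it; z points along the fingers, y is the direction in which the jaws open and shut (so a half turn about z gives the same grasp; the last joint's range is limited). The gripper opens to 85 mm and grips with 20 to 120 N. Pads are 22 mm wide; open, the fingers measure 114 mm over their backs; the gripper's body (76 mm by 85 mm) begins 54 mm behind the grasp point. The pads swing forward as they close: fully open they stand 13 mm farther back than shut.
Start: joints at [60.596, 7.471, 85.268, -0, 87.261, -4.893], TCP at [248.902, 545.942, 231.292] pointing down, gripper open.
Joint ranges: [-169.43, 169.43], [-51.17, 129.36], [1.28, 143.12], [-76.62, 256.62], [0, 156.53], [-152.29, 152.29]. Speed limits (degrees/s): [136.94, 136.94, 159.86, 180, 180, 180].

### API

Orientations are given as [roll, pitch, yaw] about the fixed x, y, z axes, in that order (R = Rz(yaw) Ry(pitch) Rx(roll)).
In Python, from bench import telemetry, snapshot, camera_params, job gives the robot as it stands. The module is installed in compiled form; this text tells all that it offers.
- The arm moves only by the shell command python3 -m jog 'ROWS' [FORCE]. ROWS is JSON, a list that holds one entry, the list of rows, each a list of 7 numbers: the shift along the tool's x, y, z in units of 50 mm (1.0 is 50 mm), then the turn, a rotation vector about the tool's x, y, z in units of 2 pi rad (1.0 is 2 pi rad), then the opening, from 0 (shut) to 1 (fully open). In form: [[[dx, dy, dz, rx, ry, rz, claw], ...]]. A call has 1 to 12 rows; each row shifts and turns the commanded pose from where the row before left it, along the tool's axes as they then stand; what a row does not reach is not made up. A row lasts 1/8 s, in which the tool goes at most 62.5 mm and 10.7 degrees, less where a joint would pass 70% of its speed; a pose out of reach is approached as far as the arm can. A call with a number of a shift or a turn outside -1 to 1 is refused whole. A call with a gripper value outside its range is refused whole. The fingers move at their own pace and stop on an object; FORCE is the grip in N (left out, the last holds). Time passes only in rows, so rows that do not move let the fingers close. It gives the time, the measured TCP pose, the force and the opening at its end, in the units of the state.
- telemetry.sense(): the state, without advancing time (a new reading comes with each control period).
- snapshot(name): name is "scene" or "side" or "wrist"; returns (picture, depth): 400x640x3 uint8, red, green, blue; 400x640 float32, mm along the optical axis (not along the pixel's ray), 0 where there is no reading.
- camera_params(name): a dict with "K" (3x3 intrinsics, pixels), "extrinsics" (4x4, takes a point from camera to world coordinates). Camera axes: x right, y down, z forward; pixel columns grow to the right and rows downward; lengths in mm; the calibration is good to about 2 mm. A picture is of the moment at which its call begins: read the wrist's pose just before it. camera_params takes no time and is no camera call; for the wrist camera it gives the pose at the moment of the call.
- job.hand_in(): hands the job in, once; it reports no verdict.
The state is a dict: "time": time; "joint_pos": joint angles; "qd": joint speeds; "joint_efforts": joint torques, N m; "tool_pos": TCP position; "tcp_rot": TCP orientation; "ft_force": force on the tool from outside, world axes, zero at the start; "wrist_torque": the same for the moment, N m; "finger_gap": finger opening in mm.
Only numpy, scipy, OpenCV 4.12 (cv2) and the standard library are available. Lean on these libraries where they do the work, as an engineer would, in place of code of your own. Each camera call takes 0.05 s, during which the arm holds its last target. There are 200 camera calls.

### The job

Take the black brush holder out of its grey stand and hang it on the aluminium tool post: slip the round part of its keyhole over the headed stud, press it back against the two spring catches, then slide it down until it is fully home and both catches click into its holes, and let go. Feel your way: the stud is never exactly where it is marked, and it and the post must not be pushed or struck hard (stay below about 30 N). Leave everything else on the table where it stands.

Things in the scene. Friction and masses are not known exactly. Their poses are not given: they have to be found in the camera images.
- holder_tab (a point): Centre of the grip tab on top of the loose black plastic brush holder (0.15 to 0.29 kg). Holder axes: x out of its front, y width, z up. Tab 14 x 40 x 40 mm (x, y, z): grip it from above across its 14 mm. Under it a flat plate, 6 mm thick, 70 wide, 110 high: back 7 mm behind this point, top edge 20 mm, bottom edge 130 mm below it. A shelf sticks out 40 mm in front, 88 to 96 mm below.
- keyhole_round (a point): Centre of the round (eight-sided, 22 mm across) lower part of the keyhole, on the holder's flat back face; 73 mm below and 7 mm behind holder_tab. The keyhole goes right through the 6 mm plate. From here a slot 11 mm wide runs straight up to its closed end, 22 mm above this point.
- keyhole_home (a point): Where the stud's axis ends up in the slot when the holder is fully home, on the holder's back face: 18 mm above keyhole_round, 55 mm below holder_tab. Level with it, 23 mm to each side (y), the plate has two 12 mm square through holes for the catches.
- dock: Grey stand, fixed to the table, in which the holder starts upright (leaning up to 0.1 rad). Origin at the centre of its underside; base 90 x 100 x 10 mm, with an upright slot along its y: 8 mm wide, 74 long, 28 deep, floor at z = 10 mm, top at 38 mm. Holder and stand have parallel axes; lift the holder straight up.
- post: Aluminium tool post, fixed. Origin at the base's underside, x out of its face (stud side), z up. Base x -70 to 50 mm, y +-60, 12 thick; wall 90 mm wide, x 10 to 26 mm, top at z = 150 mm. A dark steel mounting plate on the wall (72 mm wide, from 32 mm below to 10 mm above the stud, front face at x = 30 mm) carries stud and catches. At least 90 mm is free in front of it.
- stud_mark (a point): Nominal foot of the stud on the mounting plate's front face, 130 mm above the table; axes as the post's. The real stud, with mounting plate and catches, is clamped up to 8 mm off it in y and up to 8 mm off in z: feel or look for it. It points along +x: neck 8 mm diameter, 8.5 mm long, then a head of 17 mm diameter, front 13.5 mm off the face. A misaligned holder's back stops there.
- catch_left (a joint): Brass spring ball, 8 mm diameter, level with the real stud, 23 mm to its -y side. 0 = out, 6 mm off the face; up to 0.006 m as pressed in (1 N plus 0.6 N/mm). Press the holder's back to within 2 mm of the face (7 N for both) so that it clears the head, then slide down; rubbing takes up to 10 N. Springs out into the holder's hole at home.
- catch_right (a joint): The same catch on the +y side.
- ink_center (a point): Bystander: closed ink jar, 52 mm diameter, 65 mm high, centre half-way up.
- brush_cup: Bystander: white cup with three brushes in it, 76 mm diameter, 212 mm high with the brushes; origin at the centre of its underside.
- dish: Bystander: white ceramic dish, 100 mm diameter, 18 mm high; origin at the centre of its underside.
- driver: Bystander: screwdriver lying on the table.
- tape: Bystander: roll of paper tape, 90 mm diameter, 24 mm high; origin at the centre of its underside.
Mind the look-alikes: they are no part of the job. Leave any yellow look-alike of the dock alone.

How it is judged (in metres and radians):
On the way, in this order (a step that is already met when the one before it is completed fails the run):
1. the holder is lifted clear out of the stand (z of holder_tab in the frame of dock above 0.175 m), for 0.1 s.
2. the head is through the keyhole: the holder's back is within 4.5 mm of the mounting plate, with both catches pressed in (value of joint each of catch_left, catch_right above 0.0015 m and x of keyhole_round in the frame of stud_mark below 0.0045 m), for 0.05 s.
At the end, for the whole second after the job is handed in: The holder hangs released, at rest (under 0.02 m/s) and upright within 0.15 rad on the post, its keyhole_home point within 4.5 mm of the mounting plate's face and within 11 mm of the stud mark sideways and in height, both catches out in its holes (pressed in less than 1.5 mm) (value of joint each of catch_left, catch_right below 0.0015 m and x of keyhole_home in the frame of stud_mark between -0.002 and 0.0045 m and y of keyhole_home in the frame of stud_mark between -0.011 and 0.011 m and z of keyhole_home in the frame of stud_mark between -0.011 and 0.011 m and angle between holder_tab's own z axis and vertical below 0.15 rad and linear speed of holder below 0.02 m/s); the robot touches nothing.
It fails at once if the holder is pushed or struck against the post or stud with more than 30 N (contact force between holder and post above 30 N).
It fails at once if the robot strikes the post itself with more than 30 N (contact force between any of the fingers, the arm and post above 30 N).
It fails at once if a bystander is moved by more than 20 mm (distance of any of ink_center, brush_cup, dish, driver, tape from where it was at the start of the episode above 0.02 m).
It also fails if it takes over 54 s, if anything falls off the work surface, if the arm or the gripper's body presses on something with over 40 N, if the wrist force passes 120 N, or if a joint passes its speed limit or range.

## Working session

There is one attempt and no reset: what is moved stays moved. The work goes in short steps, Python scripts to look and compute and a shell command to move; the robot and the scene stay as the last step left them, time stands still between calls to the robot, and variables do not carry over. Pictures are saved under pics/ and viewed, about 8 in all and at most 12, crops included, and the job is handed in when it is done.

```bash
mkdir -p pics; ls; cat > h.py <<'E'
import numpy as np, cv2, json
from bench import telemetry, snapshot, camera_params, job
def cam(n):
    c=camera_params(n); return np.array(c["K"]),np.array(c["extrinsics"])
def grab(n,f):
    K,E=cam(n); p,d=snapshot(n); cv2.imwrite(f"pics/{f}.png",p[:,:,::-1]); np.savez(f"{f}.npz",p=p,d=d,K=K,E=E)
    return p,d,K,E
def load(f):
    z=np.load(f+".npz"); return z["p"],z["d"],z["K"],z["E"]
def cloud(d,K,E):
    v,u=np.indices(d.shape); P=np.stack([(u-K[0,2])/K[0,0]*d,(v-K[1,2])/K[1,1]*d,d],-1)
    return P@E[:3,:3].T+E[:3,3]
E
python3 - <<'E'
from h import *
for n in("scene","side"):
    p,d,K,E=grab(n,n+"0"); print(n,K[0,0],E.round(2).tolist())
s=telemetry.sense(); print(s)
E
python3 -c "
import cv2,numpy as np
a=cv2.imread('pics/scene0.png');b=cv2.imread('pics/side0.png')
"
```

```text
pics
scene 379.7715356996783 [[-0.55, 0.57, -0.61, 1083.06], [0.83, 0.37, -0.41, 381.54], [-0.01, -0.73, -0.68, 731.19], [0.0, 0.0, 0.0, 1.0]]
side 465.4513589381708 [[0.84, -0.27, 0.47, 16.77], [-0.54, -0.42, 0.73, -836.53], [0.0, -0.87, -0.5, 680.1], [0.0, 0.0, 0.0, 1.0]]
{'time': 0.1, 'joint_pos': array([ 6.05955647e+01,  7.51174860e+00,  8.53230179e+01,  1.27914786e-04,
        8.72605521e+01, -4.89300769e+00]), 'qd': array([ 0.03290091, -0.06447245, -0.09789967, -0.09680698,  0.06295465,
        0.07088784]), 'joint_efforts': array([ 2.31881750e-03, -5.70952821e+01, -5.01940870e+01, -4.47880598e-05,
        8.14846455e-03, -4.94150470e-05]), 'tool_pos': array([248.66283583, 545.51033586, 230.33944201]), 'tcp_rot': array([-1.79905040e+02, -8.25751709e-03,  1.55488559e+02]), 'ft_force': array([-0.64325697, -0.95735879,  0.20093287]), 'wrist_torque': array([-0.03646044, -0.00070972,  0.03280191]), 'finger_gap': 85.32086269759412}
```

View pics/scene0.png

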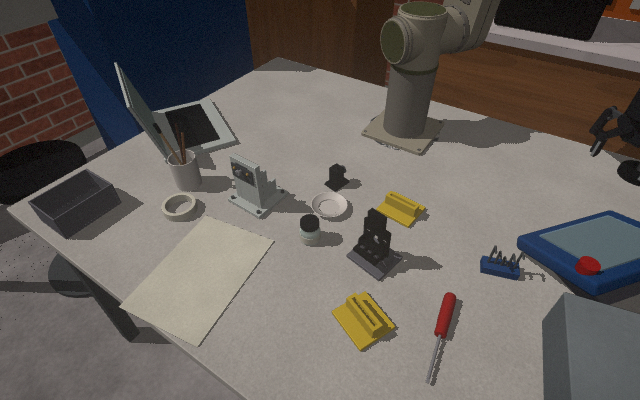

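View pics/side0.png

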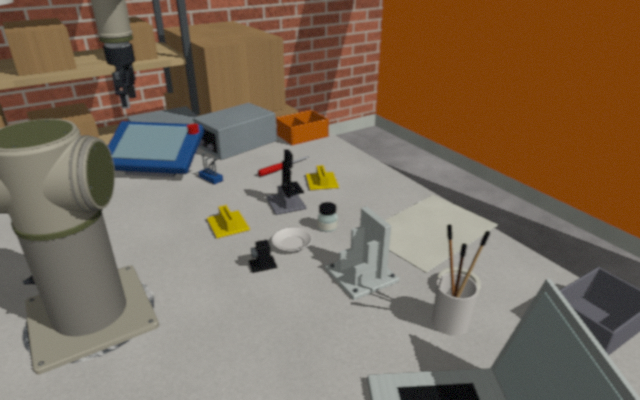

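Scene view: holder (376,235) in the grey dock (375,258), post (252,185) with its face towards the scene camera, jar (310,230), dish (330,205), cup (183,170), tape (180,207). The small black look-alike is at (338,176). Next I'll get coordinates from depth.

```bash
python3 - <<'E'
from h import *
p,d,K,E=load("scene0"); W=cloud(d,K,E)
for n,(u,v) in dict(tab=(377,218),shelf=(378,250),dockl=(350,262),dockfront=(375,272),dockr=(400,258),post=(243,175),postbase=(262,207),basecorner=(289,192),jar=(310,222),dish=(330,205),tape=(180,197),cup=(180,150),look=(338,170),table=(300,280)).items(): print(n,W[v,u].round(0))
a=cv2.resize(p[140:280,220:420,::-1],(800,560),interpolation=cv2.INTER_CUBIC); cv2.imwrite("pics/crop0.png",a)
# holder points: dark, z>60 in box
def fit(m,name):
    q=W[m]; print(name,len(q),q.min(0).round(),q.max(0).round()); return q
g=p.astype(int).max(-1)
box=np.zeros(d.shape,bool); box[200:262,350:402]=1
m=box&(g<70)&(W[...,2]>45)&(d>0); q=fit(m,"holder")
for lo in range(40,180,20):
    s=q[(q[:,2]>=lo)&(q[:,2]<lo+20)]
    if len(s)>5:
        r=cv2.minAreaRect(s[:,:2].astype(np.float32)); print(lo,len(s),s.mean(0).round(1),r)
box[:]=0; box[235:285,340:410]=1
m=box&(W[...,2]>3)&(W[...,2]<20)&(d>0); q=fit(m,"dockbase"); print(cv2.minAreaRect(q[:,:2].astype(np.float32)))
box[:]=0; box[145:220,222:295]=1
m=box&(W[...,2]>6)&(W[...,2]<20)&(d>0); q=fit(m,"postbase"); print(cv2.minAreaRect(q[:,:2].astype(np.float32)))
m=box&(W[...,2]>30)&(d>0)&(W[...,2]<140); q=fit(m,"wall")
# plane by RANSAC (vertical line fit)
rng=np.random.default_rng(0); best=(0,)
for _ in range(500):
    a,b=q[rng.integers(len(q),size=2)]; t=b[:2]-a[:2]; L=np.linalg.norm(t)
    if L<20: continue
    n=np.array([t[1],-t[0]])/L; i=abs((q[:,:2]-a[:2])@n)<1.5
    if i.sum()>best[0]: best=(i.sum(),n,a[:2]@n,i)
_,n,c,i=best; s=q[i]; t=np.array([-n[1],n[0]]); print("plane",i.sum(),n,np.degrees(np.arctan2(n[1],n[0])),c,"along",np.percentile(s[:,:2]@t,[1,99]),t,s[:,2].max())
E
```

```text
tab [566. 176. 156.]
shelf [560. 187.  52.]
dockl [589. 133.   0.]
dockfront [590. 199.  12.]
dockr [519. 228.   8.]
post [ 577. -195.  109.]
postbase [ 572. -149.   16.]
basecorner [ 472. -136.   -1.]
jar [582.  15.  63.]
dish [458.  -7.   6.]
tape [ 666. -364.   15.]
cup [ 594. -410.  112.]
look [378. -32.  63.]
table [695.  64.   0.]
holder 1192 [544. 135.  45.] [594. 208. 162.]
40 461 [568.2 169.9  51.3] ((569.0328979492188, 169.7915496826172), (71.23321533203125, 46.39348602294922), 79.72350311279297)
60 148 [553.7 175.8  69.9] ((557.3756713867188, 172.81332397460938), (70.40440368652344, 21.833894729614258), 78.06108856201172)
80 128 [553.5 174.8  91.1] ((552.5706787109375, 173.74746704101562), (69.69348907470703, 7.826665878295898), 80.30497741699219)
100 115 [556.  179.3 109.3] ((557.7068481445312, 172.8251190185547), (70.34175109863281, 13.720283508300781), 83.16215515136719)
120 128 [562.3 175.1 129.3] ((557.645751953125, 170.55413818359375), (64.40226745605469, 16.65095329284668), 80.46701049804688)
140 177 [562.2 173.8 153. ] ((559.4497680664062, 172.13888549804688), (40.86443328857422, 15.838051795959473), 80.78013610839844)
160 35 [559.1 173.  160.7] ((560.013916015625, 172.7566680908203), (37.543033599853516, 13.284870147705078), 74.82919311523438)
dockbase 677 [464. 105.   3.] [638. 236.  20.]
((556.3665771484375, 179.84243774414062), (133.85569763183594, 159.11941528320312), 22.535903930664062)
postbase 670 [ 407. -447.    6.] [ 601. -132.   20.]
((513.7952880859375, -293.42816162109375), (344.3374328613281, 138.74493408203125), 76.22395324707031)
wall 1095 [ 499. -241.   30.] [ 593. -148.  140.]
plane 424 [-0.99875818  0.04982074] 177.14429950968824 -582.702575200274 along [121.60720363 210.40195607] [-0.04982074 -0.99875818] 139.96700489802708
```

View pics/crop0.png

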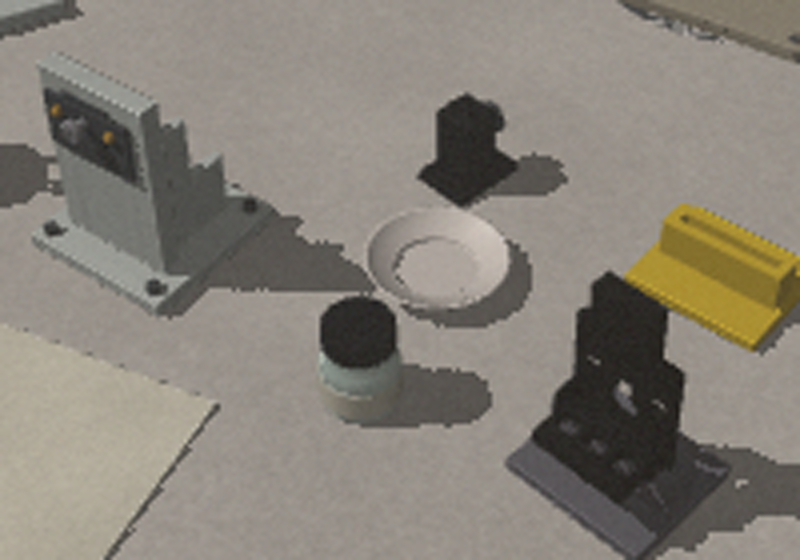

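```bash
cat >> h.py <<'E'
from scipy.spatial.transform import Rotation as R
def plan(pos,yaw,n,roll=180,pitch=0,rows=True):
    s=telemetry.sense(); R0=R.from_euler('xyz',s["tcp_rot"],degrees=True); R1=R.from_euler('xyz',[roll,pitch,yaw],degrees=True)
    rv=(R0.inv()*R1).as_rotvec(); step=(np.array(pos)-s["tool_pos"])/n; Rc=R0
    for k in range(n):
        print((Rc.inv().apply(step)/50).round(3).tolist(),(rv/n/2/np.pi).round(4).tolist()); Rc=Rc*R.from_rotvec(rv/n)
def st():
    s=telemetry.sense(); print(round(s["time"],2),*[s[k].round(2).tolist() for k in("tool_pos","tcp_rot","ft_force","wrist_torque")],round(s["finger_gap"],1))
E
python3 - <<'E'
from h import *
plan([560,173,250],80,11)
p,d,K,E=load("scene0"); W=cloud(d,K,E)
# holder lean: plate front points in holder axes
g=p.astype(int).max(-1); box=np.zeros(d.shape,bool); box[200:262,350:402]=1
q=W[box&(g<80)&(W[...,2]>65)&(d>0)]
a=np.radians(-10); ex=np.array([np.cos(a),np.sin(a),0]); ey=np.array([-np.sin(a),np.cos(a),0])
X=q@ex;Y=q@ey
for lo in range(60,170,10):
    i=(q[:,2]>=lo)&(q[:,2]<lo+10); print(lo,np.percentile(X[i],[5,50,95]).round(1),np.percentile(Y[i],[2,98]).round(1))
E
```

```text
[-0.796, -0.381, -0.035] [-0.0, 0.0, 0.0191]
[-0.836, -0.284, -0.035] [-0.0, 0.0, 0.0191]
[-0.864, -0.182, -0.035] [-0.0, 0.0, 0.0191]
[-0.879, -0.077, -0.036] [-0.0, 0.0, 0.0191]
[-0.882, 0.028, -0.036] [-0.0, 0.0, 0.0191]
[-0.873, 0.134, -0.036] [-0.0, 0.0, 0.0191]
[-0.85, 0.237, -0.036] [-0.0, 0.0, 0.0191]
[-0.816, 0.337, -0.036] [-0.0, 0.0, 0.0191]
[-0.77, 0.432, -0.036] [-0.0, 0.0, 0.0191]
[-0.713, 0.521, -0.036] [-0.0, 0.0, 0.0191]
[-0.645, 0.602, -0.036] [-0.0, 0.0, 0.0191]
60 [511.  513.5 519.1] [234.8 301.3]
70 [510.1 513.9 515.3] [234.4 301.2]
80 [510.5 514.5 515.8] [233.5 301. ]
90 [513.2 515.2 516.8] [232.8 301.2]
100 [514.3 516.1 517.5] [233.3 301.2]
110 [513.2 516.6 523.6] [232.  301.4]
120 [512.5 524.5 526.7] [234.8 296.1]
130 [516.6 525.7 527.1] [246.4 286.6]
140 [516.8 526.1 527.5] [248.3 286.2]
150 [513.9 524.7 527.9] [246.7 286.3]
160 [515.  521.  527.3] [250.8 285.9]
```

```bash
python3 -m jog '[[[-0.796,-0.381,-0.035,0,0,0.0191,1],[-0.836,-0.284,-0.035,0,0,0.0191,1],[-0.864,-0.182,-0.035,0,0,0.0191,1],[-0.879,-0.077,-0.035,0,0,0.0191,1],[-0.882,0.028,-0.035,0,0,0.0191,1],[-0.873,0.134,-0.035,0,0,0.0191,1],[-0.85,0.237,-0.035,0,0,0.0191,1],[-0.816,0.337,-0.035,0,0,0.0191,1],[-0.77,0.432,-0.035,0,0,0.0191,1],[-0.713,0.521,-0.035,0,0,0.0191,1],[-0.645,0.602,-0.035,0,0,0.0191,1],[0,0,0,0,0,0,0.6]]]' 30; python3 - <<'E'
from h import *
st(); p,d,K,E=grab("wrist","w1"); print(E.round(2).tolist(),K.tolist())
W=cloud(d,K,E)
a=np.radians(-10); ex=np.array([np.cos(a),np.sin(a),0]); ey=np.array([-np.sin(a),np.cos(a),0])
m=(W[...,2]>148)&(W[...,2]<175)&(np.abs(W[...,0]-558)<45)&(np.abs(W[...,1]-173)<60)
q=W[m]; print(len(q)); 
if len(q): print(np.percentile(q@ex,[2,50,98]),np.percentile(q@ey,[2,50,98]),np.percentile(q[:,2],[2,50,98]),cv2.minAreaRect(q[:,:2].astype(np.float32)))
E
```

```text
time: 1.6
tool_pos: [561.0, 170.4, 249.9]
tcp_rot: [-180.0, 0.1, 79.6]
ft_force: [-0.0, 1.0, -0.8]
finger_gap: 70.0
1.6 [561.03, 170.4, 249.89] [-179.97, 0.05, 79.57] [-0.04, 1.03, -0.82] [0.02, -0.01, 0.01] 70.0
[[0.98, -0.17, -0.06, 574.68], [-0.18, -0.94, -0.3, 247.97], [-0.0, 0.3, -0.95, 391.95], [0.0, 0.0, 0.0, 1.0]] [[295.79245733960073, 0.0, 323.29355263387913], [0.0, 295.79245733960073, 198.1444157933839], [0.0, 0.0, 1.0]]
819
[511.7816787  518.46938054 525.16169865] [248.17528205 268.97593135 286.95763098] [151.73524113 159.15404452 160.57197049] ((556.8589477539062, 172.59799194335938), (40.881507873535156, 13.599410057067871), 79.41263580322266)
```

View pics/w1.png

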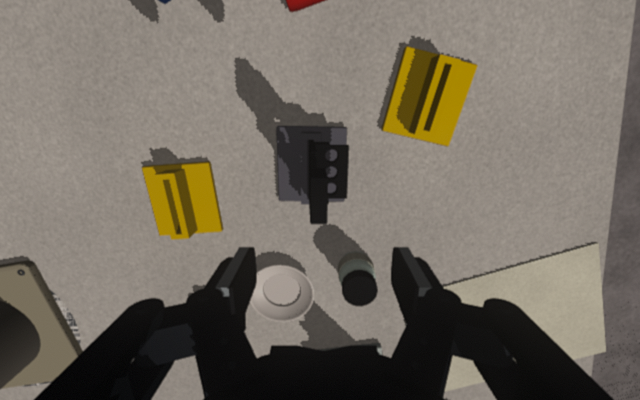

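```bash
python3 - <<'E'
from h import *
a=np.radians(-10.5);ex=np.array([np.cos(a),np.sin(a),0]);ey=np.array([-np.sin(a),np.cos(a),0]);u=np.array([0,0,1.])
zt=-(u+.062*ex);zt/=np.linalg.norm(zt);M=np.array([ey,np.cross(zt,ey),zt]).T
r=R.from_matrix(M).as_euler('xyz',degrees=True);print(r)
plan([556.2,173.6,125],r[2],4,r[0],r[1])
E
```

```text
[-176.45220293    0.           79.5       ]
[0.005, -0.02, 0.624] [0.0024, 0.0, 0.0002]
[0.005, -0.01, 0.624] [0.0024, 0.0, 0.0002]
[0.005, -0.001, 0.624] [0.0024, 0.0, 0.0002]
[0.005, 0.009, 0.624] [0.0024, 0.0, 0.0002]
```

```bash
python3 -m jog '[[[0.005,-0.02,0.624,0.0024,0,0,0.7],[0.005,-0.01,0.624,0.0024,0,0,0.6],[0.005,-0.001,0.624,0.0024,0,0,0.6],[0.005,0.009,0.624,0.0024,0,0,0.6],[0,0,0,0,0,0,0.6]]]' 30; python3 -m jog '[[[0,0,0,0,0,0,0.3],[0,0,0,0,0,0,0],[0,0,0,0,0,0,0],[0,0,0,0,0,0,0],[0,0,0,0,0,0,0]]]' 60; python3 -c "
from h import *
st()"
```

```text
time: 2.28
tool_pos: [553.1, 175.2, 122.5]
tcp_rot: [-176.2, 0.1, 80.0]
ft_force: [-0.8, 0.5, -0.4]
finger_gap: 51.3
time: 2.9
tool_pos: [556.8, 175.3, 128.0]
tcp_rot: [-176.7, -0.1, 79.8]
ft_force: [-3.2, 1.3, 6.2]
finger_gap: 13.1
2.9 [556.8, 175.27, 128.02] [-176.66, -0.09, 79.84] [-3.2, 1.29, 6.17] [0.2, 0.81, -0.33] 13.1
```

```bash
python3 -m jog '[[[0,-0.012,-0.2,0,0,0,0],[0,-0.018,-0.3,0,0,0,0],[0,-0.024,-0.4,0,0,0,0],[0,-0.03,-0.5,0,0,0,0],[0,-0.03,-0.5,0,0,0,0],[0,0,0,0,0,0,0],[0,0,0,0,0,0,0]]]' 60; python3 - <<'E'
from h import *
st(); grab("scene","s2")
p,d,K,E=load("s2"); a=cv2.resize(p[100:300,200:460,::-1],(780,600),interpolation=cv2.INTER_CUBIC); cv2.imwrite("pics/s2c.png",a)
E
```

```text
time: 3.78
tool_pos: [555.9, 174.7, 220.6]
tcp_rot: [-176.5, 0.0, 79.9]
ft_force: [0.7, -0.3, -1.5]
finger_gap: 13.0
3.77 [555.87, 174.66, 220.56] [-176.52, 0.01, 79.85] [0.67, -0.28, -1.54] [0.02, -0.07, 0.01] 13.0
```

View pics/s2c.png

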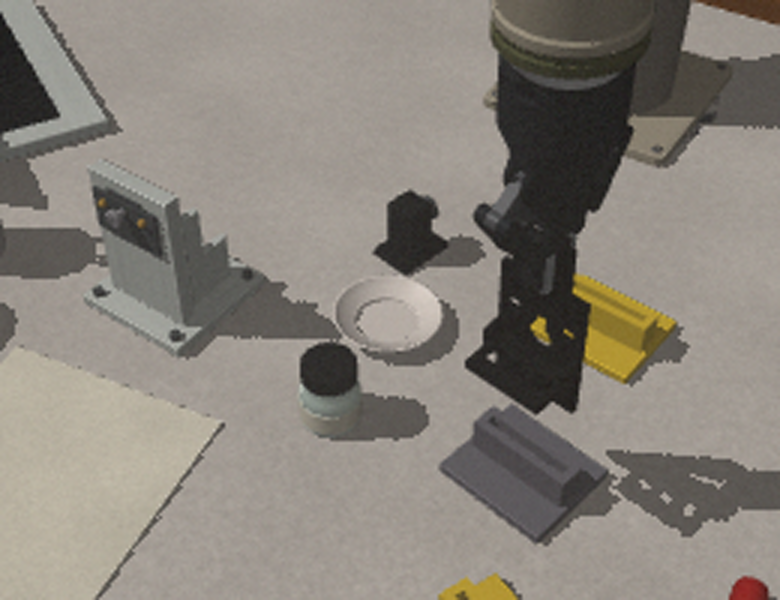

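Holder is clear of the dock (upright at about (540,330) in the crop). Now I'll measure the brass balls, stud and face against the holder in this same image.

```bash
python3 - <<'E'
from h import *
p,d,K,E=load("s2"); W=cloud(d,K,E); hsv=cv2.cvtColor(p,cv2.COLOR_RGB2HSV).astype(int)
def plane(q,tol=1.2,seed=0,vert=None):
    rng=np.random.default_rng(seed); b=0
    for _ in range(1500):
        a=q[rng.integers(len(q),size=3)]; n=np.cross(a[1]-a[0],a[2]-a[0]); L=np.linalg.norm(n)
        if L<100: continue
        n/=L; 
        if abs(n[0])<.9: continue
        i=abs((q-a[0])@n)<tol
        if i.sum()>b: b=i.sum(); B=i
    c=q[B].mean(0); n=np.linalg.svd(q[B]-c)[2][2]; n*=np.sign(n[0]); return c,n,B
box=np.zeros(d.shape,bool); box[150:220,225:270]=1
g=p.astype(int).max(-1)
# wall
q=W[box&(W[...,2]>25)&(W[...,2]<90)&(g>90)&(d>0)]; c,n,B=plane(q); print("wall",c.round(1),n.round(4),B.sum(),"yaw",np.degrees(np.arctan2(n[1],n[0])))
mp=box&(g<75)&(W[...,2]>92)&(W[...,2]<145)&(d>0); q=W[mp]; c2,n2,B2=plane(q); print("mplate",c2.round(1),n2.round(4),B2.sum(),(q-c)@n@np.ones(len(q))/len(q))
off=np.median((q-c)@n);print("mplate off wall",off)
n0=n*[1,1,0]; n0/=np.linalg.norm(n0); ty=np.array([-n0[1],n0[0],0])
print("wall y edges",np.percentile(W[box&(abs((W-c)@n)<1.5)&(W[...,2]>30)]@ty,[.5,99.5]))
# balls
m=(box&(hsv[...,0]>8)&(hsv[...,0]<30)&(hsv[...,1]>110)&(hsv[...,2]>70)).astype(np.uint8)
k,l,s,ce=cv2.connectedComponentsWithStats(m)
def ray(u,v,c0,n):
    r=E[:3,:3]@np.array([(u-K[0,2])/K[0,0],(v-K[1,2])/K[1,1],1]); o=E[:3,3]; return o+r*((c0-o)@n)/(r@n)
for i in range(1,k):
    x=ray(*ce[i],c+n*(4+3),n); print("ball",ce[i].round(1),s[i,4],x.round(1),"y",(x@ty).round(1),"z",x[2].round(1))
print("c·n",c@n0)
for z in range(95,150,4):
    i=mp&(W[...,2]>=z)&(W[...,2]<z+4); print(z,i.sum(),np.percentile(W[i]@ty,[5,95]).round(1) if i.sum() else "")
# head: points off plane>10
i=box&((W-c)@n>12)&(W[...,2]>100)&(d>0)&((W-c)@n<30); print("head",i.sum(),W[i].mean(0).round(1),(W[i]@ty).mean(),((W[i]-c)@n).round(0))
# holder
box[:]=0; box[160:240,350:400]=1
q=W[box&(g<70)&(W[...,2]>100)&(W[...,2]<215)&(d>0)&(W[...,0]<590)]
c3,n3,B3=plane(q); print("holder front",c3.round(1),n3.round(4),B3.sum(),"yaw",np.degrees(np.arctan2(n3[1],n3[0])),"lean",n3[2])
a=np.arctan2(n3[1],n3[0]); ey=np.array([-np.sin(a),np.cos(a),0]); h=q[B3]
for z in range(110,216,8):
    i=(h[:,2]>=z)&(h[:,2]<z+8); print(z,i.sum(),np.percentile(h[i]@ey,[2,98]).round(1) if i.sum() else "")
st(); t=telemetry.sense()["tool_pos"]; print("tcp ey",t@ey)
E
```

```text
wall [ 573.7 -193.2   56. ] [ 0.9988 -0.0485  0.0026] 304 yaw -2.7808050881246564
mplate [ 577.5 -194.9  114. ] [ 0.999  -0.044   0.0084] 166 3.9879319930821584
mplate off wall 3.8917675569793895
wall y edges [-212.28526157 -121.67003965]
ball [233.6 167.2] 5 [ 579.2 -221.7  124.8] y -193.3 z 124.8
ball [246.5 174. ] 6 [ 581.4 -176.1  124.7] y -147.7 z 124.7
c·n 582.4417229680683
95 20 [-197.4 -137.3]
99 21 [-203.2 -135.1]
103 17 [-200.9 -135.1]
107 14 [-203.3 -135.4]
111 19 [-198.2 -135. ]
115 13 [-190.5 -137. ]
119 16 [-190.9 -136.8]
123 23 [-201.7 -135.1]
127 27 [-200.7 -136.1]
131 36 [-200.5 -141.7]
135 13 [-187.8 -154.9]
139 0 
143 0 
147 0 
head 27 [ 589.9 -198.   125.5] -169.18509195996572 [15. 15. 14. 17. 17. 16. 16. 14. 17. 18. 18. 18. 15. 14. 18. 18. 16. 16.
 14. 18. 17. 19. 16. 15. 17. 19. 17.]
holder front [552.8 175.9 169.9] [ 0.9824 -0.1759 -0.0634] 508 yaw -10.151709959195594 lean -0.06341772967609775
110 26 [234.8 302.1]
118 9 [255.7 301.9]
126 3 [299.1 301.5]
134 1 [300.8 300.8]
142 52 [236.3 294.4]
150 50 [234.7 301.3]
158 43 [232.8 300.2]
166 46 [234.7 301.4]
174 39 [235.8 301.2]
182 61 [234.2 299.9]
190 70 [233.6 300.9]
198 51 [233.9 301.5]
206 31 [233.4 301.4]
214 1 [299. 299.]
3.83 [555.49, 174.57, 219.82] [-176.45, 0.04, 79.85] [-0.54, 0.89, -2.91] [-0.06, -0.04, 0.0] 13.4
tcp ey 269.7472254103689
```

```bash
python3 - <<'E'
from h import *
plan([630,-20,205],87.2,5)
print(R.from_euler('xyz',[180,0,87.2],degrees=True).inv().apply(np.array([612,-198,188])-[630,-20,205])/50/6)
E
```

```text
[-0.714, 0.433, 0.033] [-0.002, -0.0001, -0.0041]
[-0.724, 0.414, 0.039] [-0.002, -0.0001, -0.0041]
[-0.735, 0.395, 0.044] [-0.002, -0.0001, -0.0041]
[-0.745, 0.376, 0.049] [-0.002, -0.0001, -0.0041]
[-0.754, 0.356, 0.054] [-0.002, -0.0001, -0.0041]
[-0.59555596 -0.03094417  0.05666667]
```

```bash
python3 -m jog '[[[-0.714,0.433,0.033,-0.002,0,-0.0041,0],[-0.724,0.414,0.039,-0.002,0,-0.0041,0],[-0.735,0.395,0.044,-0.002,0,-0.0041,0],[-0.745,0.376,0.049,-0.002,0,-0.0041,0],[-0.754,0.356,0.054,-0.002,0,-0.0041,0],[-0.595,-0.031,0.057,0,0,0,0],[-0.595,-0.031,0.057,0,0,0,0],[-0.595,-0.031,0.057,0,0,0,0],[-0.595,-0.031,0.057,0,0,0,0],[-0.595,-0.031,0.057,0,0,0,0],[-0.595,-0.031,0.057,0,0,0,0],[0,0,0,0,0,0,0]]]' 60; python3 - <<'E'
from h import *
st()
for n in("scene","side"): p,d,K,E=grab(n,n+"3")
p=load("scene3")[0]; a=cv2.resize(p[100:230,200:330,::-1],(600,600),interpolation=cv2.INTER_CUBIC)
cv2.imwrite("pics/s3c.png",a); st()
E
```

```text
time: 5.32
tool_pos: [611.3, -199.4, 186.0]
tcp_rot: [-180.0, -0.2, 87.1]
ft_force: [-0.2, 0.0, -3.3]
finger_gap: 13.1
5.33 [611.26, -199.43, 185.96] [-179.96, -0.25, 87.07] [-0.24, 0.05, -3.26] [0.01, 0.02, 0.03] 13.1
5.42 [612.05, -197.32, 186.75] [179.97, -0.28, 87.19] [-0.1, 0.99, -2.14] [0.07, 0.03, -0.04] 13.2
```

View pics/s3c.png

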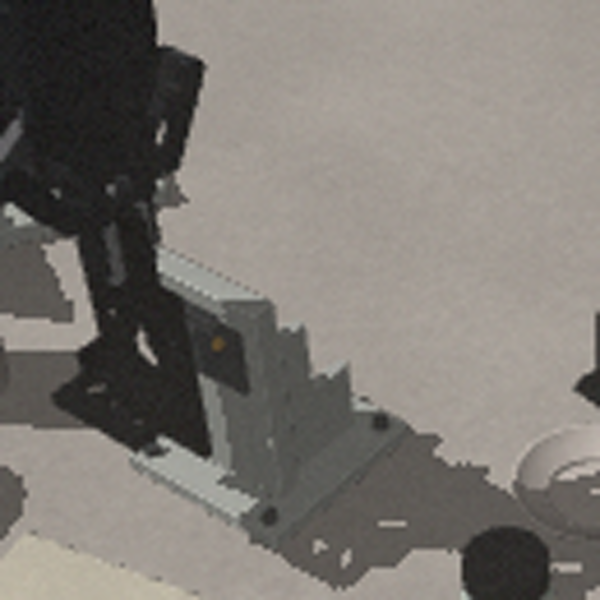

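Holder is staged in front of the stud, with the keyhole at (147,347) and the right ball at (217,343) in the crop. I'll measure the holder relative to the post in this same image.

```bash
python3 - <<'E'
from h import *
p,d,K,E=load("scene3"); W=cloud(d,K,E); g=p.astype(int).max(-1)
n0=np.array([0.9988,-0.0485,0]); ty=np.array([.0485,.9988,0])
X=W@n0;Y=W@ty;Z=W[...,2]
t=np.array([611.6,-198.4,186.4]); print("tcp post frame",t@n0,t@ty)
box=np.zeros(d.shape,bool); box[140:205,205:250]=1
m=box&(g<75)&(d>0)&(X>605)&(X<625)&(Z>60)&(Z<175)
q=np.stack([X[m],Y[m],Z[m]],1)
b=0;rng=np.random.default_rng(0)
for _ in range(1500):
    a=q[rng.integers(len(q),size=3)];n=np.cross(a[1]-a[0],a[2]-a[0]);L=np.linalg.norm(n)
    if L<100:continue
    n/=L
    if abs(n[0])<.9:continue
    i=abs((q-a[0])@n)<1.2
    if i.sum()>b:b=i.sum();B=i
c=q[B].mean(0);n=np.linalg.svd(q[B]-c)[2][2];n*=np.sign(n[0]);print("front",c.round(1),n.round(4),b)
h=q[B]
for z in range(60,180,8):
    i=(h[:,2]>=z)&(h[:,2]<z+8)
    if i.sum()>2: print(z,i.sum(),np.percentile(h[i,1],[0,3,97,100]).round(1),h[i,0].mean().round(1))
print("top z near", np.sort(h[:,2])[-12:].round(1))
# keyhole: light pixels inside holder outline -> ray onto front plane
nw=n[0]*n0+n[1]*ty+n[2]*np.array([0,0,1]); cw=c[0]*n0+c[1]*ty+c[2]*np.array([0,0,1])
v,u=np.indices(d.shape); r=np.stack([(u-K[0,2])/K[0,0],(v-K[1,2])/K[1,1],np.ones_like(d)],-1)@E[:3,:3].T
o=E[:3,3]; F=o+r*(((cw-o)@nw)/(r@nw))[...,None]
FY=F@ty;FZ=F[...,2]
hole=(np.abs(FY+170)<33)&(FZ>70)&(FZ<175)&((X<609)|(g>75))
yy=np.arange(-200,-138,3)
for z in range(172,76,-3):
    print(z,''.join('#' if hole[(abs(FY-y)<2)&(abs(FZ-z)<2)].mean()>.5 else '.' for y in yy))
E
```

```text
tcp post frame 620.48848 -168.49932
front [ 620.  -167.2  132. ] [ 1.     -0.0079 -0.0035] 302
68 16 [-206.6 -197.9 -138.3 -136.7] 619.7
76 16 [-197.2 -186.8 -135.1 -134.6] 620.0
84 10 [-151.8 -150.8 -136.1 -135.9] 619.9
92 3 [-142.8 -142.6 -137.5 -137.3] 619.7
100 4 [-198.9 -196.7 -136.3 -136. ] 621.0
108 28 [-205.2 -204.2 -136.7 -135.3] 620.1
116 28 [-206.5 -206.3 -137.7 -137.1] 619.9
124 28 [-207.8 -203.5 -141.1 -138.1] 619.8
132 27 [-205.5 -203.6 -137.1 -137. ] 619.8
140 25 [-204.5 -204.  -139.1 -138.3] 620.0
148 43 [-206.3 -203.1 -137.5 -136.6] 619.9
156 41 [-204.2 -203.3 -139.  -137.7] 620.2
164 28 [-207.5 -204.4 -137.6 -137.1] 620.2
172 4 [-155.4 -155.1 -139.4 -139. ] 620.2
top z near [168.  168.3 168.4 169.6 170.1 170.8 171.  171.1 172.7 173.  174.1 174.2]
172 .....................
169 .....................
166 .....................
163 .....................
160 .....................
157 .....................
154 .....................
151 .....................
148 ...#...............#.
145 ..........#..........
142 ..........##.........
139 ..........##.........
136 ........####.........
133 .........###.........
130 .........#####.......
127 .........####........
124 ..........###........
121 .....................
118 .....................
115 .....................
112 .....................
109 .....................
106 .....................
103 .....................
100 .....................
97 .....................
94 .....................
91 .....................
88 .....................
85 .....................
82 .....................
79 .....................<stdin>:31: RuntimeWarning: Mean of empty slice.
  ret = ret.dtype.type(ret / rcount)
```

```bash
python3 - <<'E'
from h import *
p,d,K,E=load("scene3"); W=cloud(d,K,E)
n0=np.array([0.9988,-0.0485,0]); ty=np.array([.0485,.9988,0]);X=W@n0;Y=W@ty;Z=W[...,2]
box=np.zeros(d.shape,bool); box[130:205,195:255]=1
m=box&(X>624)&(X<657)&(Z>95)&(Z<120)&(abs(Y+171)<36)
print("shelf",m.sum(),np.percentile(Z[m],[10,25,50,75,90]).round(1), np.percentile(X[m],[2,98]),np.percentile(Y[m],[2,98]))
for lo,hi in((-204,-194),(-148,-139)):
    m=box&(Y>lo)&(Y<hi)&(abs(X-620)<3); print("side top",np.sort(Z[m])[-6:].round(1))
p,d,K,E=load("scene0"); W=cloud(d,K,E); X=W@n0;Y=W@ty;Z=W[...,2]
m=(Z>140)&(Z<160)&(X>550)&(X<584)&(Y>-210)&(Y<-122); print("wall top z",np.median(Z[m]),m.sum())
m=(abs(X-605)<100)&(abs(Y+50)<150)&(abs(Z)<10); print("table z",np.median(Z[m]))
p,d,K,E=load("s2"); W=cloud(d,K,E); Z=W[...,2]; X=W@n0; Y=W@ty
m=(X>596)&(X<604)&(Z>100)&(Z<145)&(Y<-150)&(Y>-190); print("head front",m.sum(),X[m].mean(),Y[m].mean(),Z[m].mean(),np.percentile(Y[m],[5,95]),np.percentile(Z[m],[5,95]))
E
```

```text
shelf 260 [104.3 107.5 109.  110.  111.9] [624.7735087  655.87137228] [-205.12234329 -136.81474055]
side top [160.1 161.1 162.5 163.7 165.1 167. ]
side top [174.2 174.3 175.  177.3 177.5 178.1]
wall top z 149.3513036233191 214
table z 0.5512149748350907
head front 26 598.8681095755321 -169.176547716806 125.282083709407 [-176.79067865 -163.08335753] [118.55817921 130.72203204]
```

```bash
python3 -m jog '[[[0.03,-0.12,0,0,0,0,0],[0,-0.1,0,0,0,0,0],[0,0,0,0,0,0,0]]]' 60;  python3 -m jog '[[[0,-0.02,0,0,0,0,0],[0,-0.02,0,0,0,0,0],[0,-0.02,0,0,0,0,0]]]'; python3 -m jog '[[[0,-0.02,0,0,0,0,0],[0,-0.02,0,0,0,0,0],[0,0,0,0,0,0,0]]]'; python3 -c "
from h import *
n0=np.array([0.9988,-0.0485,0]); ty=np.array([.0485,.9988,0]);s=telemetry.sense();print(s['tool_pos']@n0,s['tool_pos']@ty);st()"
```

```text
time: 5.8
tool_pos: [601.6, -195.0, 188.4]
tcp_rot: [179.8, -0.2, 87.3]
ft_force: [-0.7, 0.7, -1.5]
finger_gap: 13.0
time: 6.18
tool_pos: [598.9, -195.4, 188.2]
tcp_rot: [179.8, -0.2, 87.2]
ft_force: [-0.4, -0.8, -1.5]
finger_gap: 12.9
time: 6.55
tool_pos: [596.9, -195.4, 188.2]
tcp_rot: [179.8, -0.2, 87.2]
ft_force: [-0.0, 0.4, -2.8]
finger_gap: 13.0
605.633755700546 -166.19875402462418
6.55 [596.87, -195.38, 188.22] [179.84, -0.21, 87.23] [-0.03, 0.35, -2.77] [-0.0, -0.04, -0.01] 13.0
```

```bash
cat > meas.py <<'E'
from h import *
import sys
f=sys.argv[1]; n0=np.array([0.9988,-0.0485,0]); ty=np.array([.0485,.9988,0])
s=telemetry.sense();t=s['tool_pos'];p,d,K,E=grab("scene",f);W=cloud(d,K,E);X=W@n0;Y=W@ty;Z=W[...,2];st()
tx=t@n0; print("tcp",tx,t@ty,t[2])
box=np.zeros(d.shape,bool); box[130:215,195:265]=1
m=box&(X>tx+4)&(X<tx+37)&(Z>90)&(Z<122)&(abs(Y+170)<38)
print("shelf",m.sum(),np.percentile(Z[m],[25,50,75]).round(1),np.percentile(Y[m],[2,98]).round(1),Y[m].mean())
m=box&(abs(X-tx)<3)&(Z>110)&(Z<178)&(abs(Y+170)<42); e=[]
for z in range(110,176,6):
    i=m&(Z>=z)&(Z<z+6)
    if i.sum()>8: e.append((Y[i].min(),Y[i].max()))
print("edges",np.median(e,0).round(1),np.median(e,0).mean(),"front X",np.median(X[m]))
E
python3 meas.py s4
```

```text
6.6 [596.88, -195.38, 188.19] [179.84, -0.21, 87.23] [0.18, 1.03, -3.06] [-0.03, -0.05, 0.03] 13.2
tcp 605.633755700546 -166.19875402462418 188.2152784917525
shelf 258 [109.8 111.2 112.7] [-202.1 -133.7] -167.18708634165785
edges [-202.6 -134. ] -168.28331702620704 front X 605.385732469248
```

```bash
python3 -m jog '[[[0,0.04,0,0,0,0,0],[-0.03,0,0.04,0,0,0,0],[0,-0.04,0,0,0,0,0],[0,-0.02,0,0,0,0,0],[0,0,0,0,0,0,0]]]' ;  python3 -m jog '[[[0,-0.02,0,0,0,0,0],[0,-0.02,0,0,0,0,0],[0,0,0,0,0,0,0]]]'; python3 -c "
from h import *
n0=np.array([0.9988,-0.0485,0]); ty=np.array([.0485,.9988,0]);s=telemetry.sense();print(s['tool_pos']@n0,s['tool_pos']@ty);st()"
```

```text
time: 7.22
tool_pos: [595.8, -196.8, 186.3]
tcp_rot: [179.8, -0.2, 87.2]
ft_force: [-0.6, 0.2, -2.9]
finger_gap: 13.1
time: 7.6
tool_pos: [593.7, -196.7, 186.2]
tcp_rot: [179.8, -0.2, 87.2]
ft_force: [1.1, -0.2, -3.1]
finger_gap: 13.0
602.5758248790614 -167.66783285152226
7.6 [593.75, -196.7, 186.19] [179.84, -0.21, 87.23] [1.08, -0.17, -3.1] [0.02, 0.01, -0.01] 13.0
```

```bash
for i in 1 2; do python3 -m jog '[[[0,-0.02,0,0,0,0,0],[0,-0.02,0,0,0,0,0],[0,0,0,0,0,0,0]]]' | grep -E "pos|force"; done
```

```text
tool_pos: [591.8, -196.6, 186.2]
ft_force: [-1.1, 0.2, -1.9]
tool_pos: [589.8, -196.5, 186.2]
ft_force: [-0.3, 0.5, -2.6]
```

```bash
for i in 1; do python3 -m jog '[[[0,-0.02,0,0,0,0,0],[0,-0.02,0,0,0,0,0],[0,0,0,0,0,0,0]]]' | grep -E "pos|force|rot"; done
```

```text
tool_pos: [588.2, -196.4, 186.3]
tcp_rot: [179.8, -0.2, 87.2]
ft_force: [3.2, -0.3, -2.5]
```

```bash
python3 -m jog '[[[0,-0.02,0,0,0,0,0],[0,-0.01,0,0,0,0,0],[0,0,0,0,0,0,0]]]' | grep -E "pos|force|rot"; python3 -m jog '[[[0,-0.02,0,0,0,0,0],[0,0,0,0,0,0,0],[0,0,0,0,0,0,0]]]' | grep -E "pos|force|rot"
```

```text
tool_pos: [586.6, -196.3, 186.3]
tcp_rot: [179.8, -0.2, 87.2]
ft_force: [4.7, -0.5, -5.3]
tool_pos: [585.7, -196.3, 186.3]
tcp_rot: [179.8, -0.2, 87.2]
ft_force: [5.2, 0.4, -4.9]
```

```bash
for i in 1 2; do python3 -m jog '[[[0,-0.02,0,0,0,0,0],[0,0,0,0,0,0,0],[0,0,0,0,0,0,0]]]' | grep -E "pos|force"; done
```

```text
tool_pos: [584.9, -196.2, 186.3]
ft_force: [6.4, -0.6, -3.6]
tool_pos: [584.1, -196.2, 186.4]
ft_force: [7.4, -0.4, -4.8]
```

```bash
python3 -m jog '[[[0,-0.012,0,0,0,0,0],[0,0,0.03,0,0,0,0],[0,0,0.03,0,0,0,0],[0,0,0,0,0,0,0]]]' | grep -E "pos|force"; python3 -m jog '[[[0,0,0.03,0,0,0,0],[0,0,0.03,0,0,0,0],[0,0,0,0,0,0,0]]]' | grep -E "pos|force|rot"
```

```text
tool_pos: [584.2, -196.5, 184.6]
ft_force: [5.9, 0.6, -1.1]
tool_pos: [584.2, -196.6, 181.8]
tcp_rot: [179.6, -0.1, 87.2]
ft_force: [7.1, -1.1, 0.5]
```

```bash
for i in 1 2; do python3 -m jog '[[[0,0,0.03,0,0,0,0],[0,0,0.03,0,0,0,0],[0,0,0,0,0,0,0]]]' | grep -E "pos|force|rot"; done
```

```text
tool_pos: [584.2, -196.7, 178.8]
tcp_rot: [179.6, -0.1, 87.2]
ft_force: [6.6, -2.2, 0.4]
tool_pos: [584.2, -196.7, 175.8]
tcp_rot: [179.6, -0.1, 87.2]
ft_force: [7.7, -0.6, -0.6]
```

```bash
python3 -m jog '[[[0,0,0.03,0,0,0,0],[0,0,0.03,0,0,0,0],[0,0,0,0,0,0,0]]]' | grep -E "pos|force|rot"; for i in 1 2 3; do python3 -m jog '[[[0,0,0.02,0,0,0,0],[0,0,0,0,0,0,0]]]' | grep -E "pos|force"; done
```

```text
tool_pos: [584.1, -196.6, 172.5]
tcp_rot: [179.6, -0.1, 87.2]
ft_force: [6.9, -0.1, -2.4]
tool_pos: [583.8, -196.6, 171.1]
ft_force: [6.8, -1.4, -3.4]
tool_pos: [583.4, -196.3, 169.3]
ft_force: [7.6, -0.7, -5.2]
tool_pos: [583.4, -196.4, 168.9]
ft_force: [4.7, 0.5, -1.8]
```

```bash
for i in 1 2 3; do python3 -m jog '[[[0,0,0.014,0,0,0,0],[0,0,0,0,0,0,0]]]' | grep -E "pos|force"; done; python3 meas.py s5
```

```text
tool_pos: [583.4, -196.4, 168.4]
ft_force: [5.7, 0.2, -0.1]
tool_pos: [583.4, -196.4, 167.5]
ft_force: [5.2, -0.3, 0.4]
tool_pos: [583.4, -196.4, 166.8]
ft_force: [5.1, -0.2, 0.1]
13.78 [583.39, -196.43, 166.76] [179.75, -0.17, 87.24] [4.51, -0.82, 0.1] [-0.22, -1.14, 0.22] 13.3
tcp 592.2321095614193 -167.88926287550905 166.78180976281058
shelf 151 [90.7 91.4 95.4] [-205.8 -135.7] -171.43037204046755
edges [-205.3 -135.5] -170.390369894411 front X 592.0663294970891
```

```bash
for i in 1 2 3; do python3 -m jog '[[[0,0.016,0,0,0,0,0],[0,0,0,0,0,0,0]]]' | grep -E "pos|force"; done
```

```text
tool_pos: [583.7, -196.4, 166.5]
ft_force: [2.5, -0.9, 2.2]
tool_pos: [584.0, -196.5, 166.3]
ft_force: [-0.5, -1.7, 4.3]
tool_pos: [584.3, -196.4, 166.2]
ft_force: [-3.9, -1.5, 5.9]
```

The force reversed within 1 mm, so the head is holding the holder and the springs aren't pushing. Fz also went positive, which means the neck is seated on the slot end. I'll relax and release.

```bash
python3 -m jog '[[[0,-0.016,0,0,0,0,0],[0,0,0,0,0,0,0]]]' | grep -E "pos|force";  python3 -m jog '[[[0,0,0,0,0,0,0.15],[0,0,0,0,0,0,0.25],[0,0,0,0,0,0,0.35],[0,0,0,0,0,0,0.35],[0,0,0,0,0,0,0.35]]]'; python3 meas.py s6
```

```text
tool_pos: [584.1, -196.4, 166.2]
ft_force: [-1.6, -1.9, 5.7]
time: 15.4
tool_pos: [584.3, -196.0, 165.8]
tcp_rot: [179.9, -0.2, 87.2]
ft_force: [0.2, 0.2, 0.1]
finger_gap: 29.8
15.45 [584.37, -196.08, 165.93] [179.85, -0.22, 87.23] [0.11, 0.09, -0.22] [0.02, 0.06, 0.02] 29.5
tcp 593.0994683855012 -167.426557588007 165.7818484715229
shelf 98 [90.7 91.9 97.5] [-206.6 -134.9] -169.9632024931235
edges [-203.4 -135.6] -169.52288124888912 front X 593.3933089001512
```

Released, with no load on the tool. Retreat straight up (jaws at 30 mm, clear of the tab), then look.

```bash
python3 -m jog '[[[0,0,-0.2,0,0,0,0.35],[0,0,-0.6,0,0,0,0.35],[0,0,-0.9,0,0,0,0.35],[0,0,-0.9,0,0,0,0.35],[-0.3,-0.9,-0.3,0,0,0,0.35],[0,-0.9,0,0,0,0,0.35],[0,-0.9,0,0,0,0,0.35],[0,0,0,0,0,0,0.35],[0,0,0,0,0,0,0.35]]]'; python3 - <<'E'
from h import *
p,d,K,E=grab("scene","s7"); W=cloud(d,K,E); cv2.imwrite("pics/s7c.png",cv2.resize(p[110:230,205:325,::-1],(600,600),interpolation=cv2.INTER_CUBIC))
n0=np.array([0.9988,-0.0485,0]); ty=np.array([.0485,.9988,0]);X=W@n0;Y=W@ty;Z=W[...,2]
box=np.zeros(d.shape,bool); box[110:225,195:270]=1
m=box&(abs(X-592.5)<5)&(Z>102)&(Z<158)&(abs(Y+170)<34)&(p.max(-1)<75)
A=np.c_[Z[m],Y[m],np.ones(m.sum())]; print("plate front slope z,y, X@125/-170",(c:=np.linalg.lstsq(A,X[m],rcond=None)[0]).round(3),c@[125,-170,1],m.sum())
m=box&(abs(X-593)<12)&(Z>160)&(Z<210)&(abs(Y+170)<30); print("tab z max",np.percentile(Z[m],[50,98]),np.percentile(Y[m],[2,98]))
E
```

```text
time: 16.58
tool_pos: [448.9, -205.4, 311.7]
tcp_rot: [179.7, -0.2, 87.2]
ft_force: [-0.1, 0.7, 0.9]
finger_gap: 30.2
plate front slope z,y, X@125/-170 [ 2.50000e-02 -1.80000e-02  5.86699e+02] 592.8869290330371 235
tab z max [184.7626964  199.30761968] [-189.66881273 -149.26374792]
```

View pics/s7c.png

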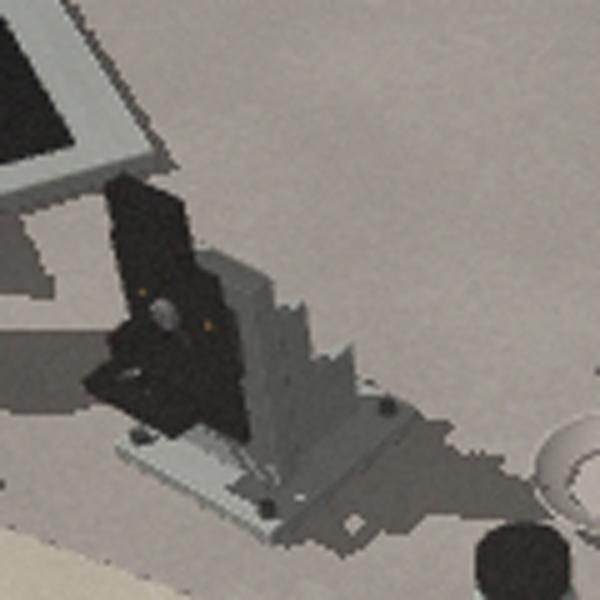

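The holder hangs on the post. The stud head shows at (163,313), in front of the plate, and both brass balls show in the square holes at (142,292) and (208,325).

```bash
python3 -c "
from bench import job; print(job.hand_in())"
```

```text
the job is handed in; nothing more can be done
None
```

The brush holder is hanging on the tool post and released, and the job is handed in at about 17 s of the 54 s allowed. The hand-in gave no verdict.

- **Moves:** I gripped the tab with the tool tilted to match the holder's lean of about 3.6° and lifted it straight up about 90 mm, clear of the stand. The camera put the real stud about 4 mm to the -y side of the mark and 5 mm below it. I passed the head through the keyhole, pressed back to about 7.5 N on the catches and slid down about 20 mm to the stop.
- **Clicked home:** The sideways force fell from 7.6 to 4.7 N as the catches went in. Backing off 1 mm turned the push into a pull, so the head was holding the holder. The highest measured tool force at the post was about 8 N.
- **Last checks:** The final picture shows both brass balls in the square holes and the stud head in front of the plate. The plate's back measured about 1 mm from the face and its lean about 0.025 rad. The home point is about 5 mm below the mark and 3–4 mm off sideways. The arm stood clear with no load.
- **Disagreements and gaps:** My first alignment at the post was about 2 mm off in y and z because the arm was still settling when I measured; I corrected it before touching. Camera estimates of the face position differed by about 1 mm. I did not re-measure the bystanders; my path went above or past them.

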